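Lock the bayonet lid onto the dumpling-filling chopper

ROBOT

A 7-joint arm with a two-finger parallel gripper is mounted at the origin on the work surface. World frame = base frame: x ahead of the robot, y to its left, z up, the work surface at z = 0. Lengths are in m, angles in rad, forces in N, time in s.
With the tool pointing down it reaches from about 0.425 to 0.95 m from the base axis. Payload 4.7 kg.
Tool frame: the origin (TCP) lies midway between the tips of the shut fingers; the grasp point (between the pads) lies 19 mm behind it; z points along the fingers, y is the line along which they close (so a half turn about z gives the same grasp; the last joint's range is limited). The gripper opens to 85 mm and grips with 20 to 120 N. Pads are 22 mm wide; open, the fingers measure 114 mm over their backs; the gripper's body (76 mm by 85 mm) begins 54 mm behind the grasp point. The pads swing forward as they close: fully open they stand 13 mm farther back than shut.
Start: joints at [1.104, 0.469, -0.049, 1.532, 0.024, 1.141, -0.082], TCP at [0.286, -0.611, 0.231] pointing down, gripper open.
Joint ranges: [-2.59, 2.59], [-0.33, 1.99], [-1.39, 1.29], [0.1, 2.45], [-1.04, 4.18], [0.21, 1.99], [-2.66, 2.66]. Speed limits (rad/s): [2.57, 2.57, 3.14, 3.14, 3.14, 3.14, 3.14].

INTERFACE

Orientations are given as a unit quaternion [x, y, z, w].
In Python, from station import ctrl, imaging, job gives the robot as it stands. The module is installed in compiled form; this text tells all that it offers.
- The arm moves only by the shell command python3 -m jog 'ROWS' [FORCE]. ROWS is JSON, a list that holds one entry, the list of rows, each a list of 7 numbers: the shift along the tool's x, y, z in m, then the turn, a rotation vector about the tool's x, y, z in degrees, then the closure, from -1 (fully open) to 1 (shut). A call has 1 to 5 rows; each row shifts and turns the commanded pose from where the row before left it, along the tool's axes as they then stand; what a row does not reach is not made up. A row lasts 1/12 s, in which the tool goes at most 41.7 mm and 7.16 degrees, less where a joint would pass 70% of its speed; a pose out of reach is approached as far as the arm can. A call with a gripper value outside its range is refused whole. The fingers move at their own pace and stop on an object; FORCE is the grip in N (left out, the last holds). Time passes only in rows, so rows that do not move let the fingers close. It gives the time, the measured TCP pose, the force, the opening and the grip force at its end, in the units of the state.
- ctrl.observe(): the state, without advancing time (a new reading comes with each control period).
- imaging.get_image(name): name is "side" or "top"; returns the picture (420x560x3 uint8, red, green, blue); there is no depth.
- imaging.calibration(name): a dict with "vertical_fov" (degrees; the focal length in pixels is half the picture's height over the tangent of half this angle, whatever the lens; pixels are square), "cx", "cy" (the principal point, pixels), "position" and "attitude" of the camera in the world. Camera axes: x right, y down, z forward; pixel columns grow to the right and rows downward; lengths in m; the calibration is good to about 2 mm. A picture is of the moment at which its call begins. calibration takes no time and is no camera call.
- job.close_job(): hands the job in; it is judged then, once.
The state is a dict: "time_s": time; "joints": joint angles; "dq": joint speeds; "joint_torque": joint torques, N m; "eef_pos": TCP position; "orientation": TCP orientation; "force": force on the tool from outside, world axes, zero at the start; "moment": the same for the moment, N m; "gripper_width": finger opening in m; "grip_force": force on a finger pad.
Only numpy, scipy, OpenCV 4.12 (cv2) and the standard library are available. Lean on these libraries where they do the work, as an engineer would, in place of code of your own. Each camera call takes 0.05 s, during which the arm holds its last target. There are 200 camera calls.

TASK

Put the loose green lid on the white food chopper and lock it: lugs down through the slots of the grey ring, push down against the spring, quarter turn clockwise (from above) to the stop, then let go so that it springs up into its catch and stays, about level with the rim. The ring sits a little differently each time, so look or feel for the slots; leave the steamer insert, tray, rolling pin and salt shaker where they are.

Things in the scene. Friction and masses are not known exactly. Their poses are not given: they have to be found in the camera images.
- chopper: White round food-chopper housing, fixed to the table, 144 mm wide, 96 mm high to its rim, inside diameter at the rim 128 mm. Origin: centre of its underside, z up. Two red upright ribs on its outside mark its +x and -x sides. A grey locking ring lies inside, 16 mm below the rim
- chopper_mouth (a point): Centre of the grey ring's bore, 91 mm wide, level with the ring's flat top, 80 mm above the chopper's origin; axes the chopper's. In the ring are two slots across from each other, 27 mm wide, from the bore out to the wall. The ring's angle is not measured: the line of the slots lies up to 0.45 rad to either side of the chopper's x axis. Seen from above while the lid is off
- channel (a point): Point on the chopper's axis 72 mm up, at the underside of the ring's 8 mm thick ledge. Below the ledge a channel for the lug runs clockwise from each slot; 90 degrees on is a pocket 27 mm wide where the ledge is 4 mm thick, then a solid stop (lug stops 94 degrees past the slot's middle). Anticlockwise of a slot is solid too
- hub (a joint): Travel (m) of the sprung steel hub in the middle of the chopper, 40 mm across, top 65 mm above the chopper's origin at 0; grows as it is pressed down, to 0.013. It lifts the lid with 4 N at 0, 12 N at 0.009 (lugs just pass under the ledge), 16 N at 0.013
- lid: Loose bayonet lid, 0.15-0.29 kg, 68 mm high, lying on its plug. Origin: centre of the plug's underside, z up. White plug 87 mm wide (76 at its foot), green plate 120 mm wide at 30-36 mm height, on it a black grip bar 90 mm long along x, 18 wide along y, 32 high. Same after a half turn. Held against the spring only by its lugs in the ring
- lid_lugs (a point): Point on the lid's axis 10 mm above its origin, level with the undersides of two lugs on the plug at the lid's +x and -x (under the bar's ends), 20 mm wide, 6 mm thick, tips 54 mm from the axis. Axes the lid's
- locked (a point): Point on the chopper's axis, 60 mm above its origin: the lid's origin rises to here once locked and let go. Lid origin heights above the chopper's: 70 mm lugs on top of the ring, 65 dropped in the slots and resting on the hub, under 56 pressed so the lugs can turn, 52 hub bottomed. Let go between slot and pocket it stays at 56, not locked
- lid_grip (a point): Point on the lid's axis, 58 mm above its origin, where a gripper pointing down can take the bar across its 18 mm width (10 mm below the bar's top, 22 mm above the green plate). Axes as the lid's
- steamer: Stainless perforated steamer insert, an open dish 176 mm across and 45 mm high; origin at the centre of its underside. Leave alone
- tray: Clear acrylic dumpling tray with ridges, 170 x 260 x 18 mm; origin at the centre of its underside. Leave alone
- rolling_pin: Short maple rolling pin, 200 mm long, 36 mm thick, lying along its y axis between two ridges of the tray; origin on its lowest line at mid-length. Leave alone
- salt: Glass salt shaker with steel twist cap, 48 mm wide, 78 mm high; origin at the centre of its underside. Leave alone
There are look-alikes about, which are no part of the job. Leave any brown or orange look-alike of the chopper alone. There is more than one size of the lid; the job needs the larger.

How it is judged:
On the way, in this order (a step that is already met when the one before it is completed fails the run):
1. the lid's plug is in the ring's bore, upright (horizontal distance between lid and chopper below 0.006 m and z of lid in the frame of chopper below 0.0735 m and angle between lid's own z axis and vertical below 0.12 rad), for 0.05 s.
2. the lid is pressed down so far that its lugs are below the ledge (horizontal distance between lid and chopper below 0.006 m and z of lid in the frame of chopper below 0.0568 m), for 0.05 s.
At the end, for the whole second after the job is handed in: The lid is released, at rest, locked in the catch: its origin 58 to 62 mm above the chopper's origin, within 5 mm of its axis and tilted less than 0.05 rad, held down against the spring; the steamer insert, tray, rolling pin and salt shaker have stayed where they were (within 30 mm) (horizontal distance between lid and chopper below 0.005 m and z of lid in the frame of chopper between 0.058 and 0.062 m and angle between lid's own z axis and vertical below 0.05 rad and linear speed of lid below 0.01 m/s); the robot touches nothing.
It fails at once if steamer insert moved (distance of steamer from where it was at the start of the episode above 0.03 m).
It fails at once if tray moved (distance of tray from where it was at the start of the episode above 0.03 m).
It fails at once if rolling pin moved (distance of rolling_pin from where it was at the start of the episode above 0.03 m).
It fails at once if salt shaker moved or tipped (distance of salt from where it was at the start of the episode above 0.03 m or angle between salt's own z axis and vertical above 0.5 rad).
It also fails if it takes over 72 s, if anything falls off the work surface, if the arm or the gripper's body presses on something with over 40 N, if the wrist force passes 120 N, or if a joint passes its speed limit or range.

## Working session

There is one attempt and no reset: what is moved stays moved. The work goes in short steps, Python scripts to look and compute and a shell command to move; the robot and the scene stay as the last step left them, time stands still between calls to the robot, and variables do not carry over. Pictures are saved under pics/ and viewed, at most 10 in all, crops included, and the job is handed in when it is done.

```bash
mkdir -p pics
python3 - <<'E'
from station import ctrl, imaging
import cv2
for n in("top","side"):
    cv2.imwrite(f"pics/{n}0.png",imaging.get_image(n)[:,:,::-1]); print(imaging.calibration(n))
print(ctrl.observe())
E
```

```text
{'vertical_fov': 52.36108237927954, 'cx': 283.4488316465394, 'cy': 209.37544205687774, 'position': array([ 0.44127408, -0.03747877,  1.20274239]), 'attitude': array([ 0.7076973 , -0.70487134,  0.02286097, -0.04240634])}
{'vertical_fov': 42.264080887703756, 'cx': 289.372339037712, 'cy': 209.7121229279005, 'position': array([0.09333339, 0.8816027 , 1.05577763]), 'attitude': array([-0.21246794,  0.89462189, -0.38230743,  0.09137871])}
{'time_s': 0.1, 'joints': array([ 1.10412176,  0.46940309, -0.04860691,  1.53358487,  0.02407218,
        1.14098555, -0.08232096]), 'dq': array([ 0.00072043, -0.00315735, -0.00016388, -0.00355992, -0.00016643,
        0.00071853,  0.00153033]), 'joint_torque': array([ 6.82523751e-04, -5.11517715e+01, -4.73370531e-02, -2.38391143e+01,
        1.07085257e-02,  4.33764319e-03,  3.40997860e-05]), 'eef_pos': array([ 0.28595192, -0.61085597,  0.23033346]), 'orientation': array([ 9.76138483e-01,  2.17147083e-01, -2.10409720e-04, -8.73391101e-04]), 'force': array([-0.49468529, -0.31317575, -0.30380397]), 'moment': array([-0.0306357 , -0.01987117, -0.00478432]), 'grip_force': 0.0, 'gripper_width': 0.08542577416707957}
```

View pics/top0.png

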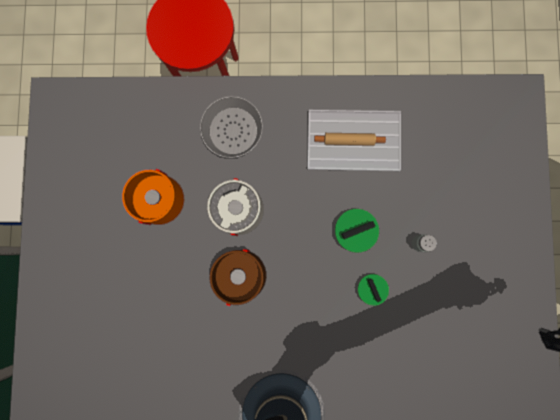

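View pics/side0.png

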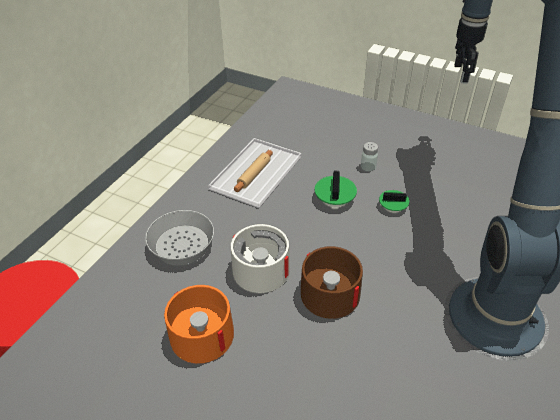

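The larger lid is at about (357,230) and the white chopper at about (234,207) in the top view. I'll enlarge both.

```bash
cat > h.py <<'E'
import numpy as np, cv2
from scipy.spatial.transform import Rotation as R
from station import ctrl, imaging
def ray(n,u,v,z):
    c=imaging.calibration(n); f=210/np.tan(np.radians(c["vertical_fov"]/2))
    d=R.from_quat(c["attitude"]).apply([(u-c["cx"])/f,(v-c["cy"])/f,1]); p=c["position"]
    return p+d*(z-p[2])/d[2]
def px(n,P):
    c=imaging.calibration(n); f=210/np.tan(np.radians(c["vertical_fov"]/2))
    q=R.from_quat(c["attitude"]).inv().apply(np.array(P)-c["position"])
    return q[:2]/q[2]*f+[c["cx"],c["cy"]]
E
python3 - <<'E'
import cv2,numpy as np
a=cv2.imread("pics/top0.png")
c=[cv2.resize(a[y:y+70,x:x+70],(400,400),interpolation=cv2.INTER_CUBIC) for x,y in((200,172),(322,195))]
o=np.hstack(c); 
cv2.imwrite("pics/c0.png",o)
from h import *
b=imaging.get_image("top").astype(int)
g=(b[:,:,1]>b[:,:,0]+40)&(b[:,:,1]>b[:,:,2]+30); g=g.astype(np.uint8)
n,l,s,ce=cv2.connectedComponentsWithStats(g)
for i in range(1,n):
    if s[i,4]>50:print(s[i],ce[i])
r=(b[:,:,0]>120)&(b[:,:,1]<70)&(b[:,:,2]<70)
n,l,s,ce=cv2.connectedComponentsWithStats(r.astype(np.uint8))
for i in range(1,n):
    if 2<s[i,4]<100:print('red',s[i],ce[i])
E
```

```text
[ 335  209   44   44 1293] [356.56535189 230.28770302]
[358 274  31  32 648] [372.82098765 289.25771605]
red [156 169   7   5  12] [158.41666667 170.5       ]
red [139 173   3   2   3] [140.         173.33333333]
red [151 174  10   2  11] [155.81818182 174.90909091]
red [164 174   7   7   7] [167. 177.]
red [130 178   3   3   3] [131. 179.]
red [136 178   9   9  10] [139.7 181.7]
red [234 178   3   1   3] [235. 178.]
red [174 190   1  11  11] [174. 195.]
red [160 194   2   4   4] [160.5 195.5]
red [124 196   1   4   4] [124.  197.5]
red [170 202   4   8   8] [171.875 205.5  ]
red [126 205   3   5   5] [126.8 207. ]
red [163 211   7   7   7] [166. 214.]
red [130 212   3   3   3] [131. 213.]
red [136 212   5   5   5] [138. 214.]
red [142 217   7   3  14] [145.         218.35714286]
red [150 218   4   2   6] [151.16666667 218.33333333]
red [138 221   5   3  11] [140.27272727 221.72727273]
red [149 222   3   1   3] [150. 222.]
red [230 234   5   1   5] [232. 234.]
red [243 249   4   3  10] [244.5 250. ]
red [226 303   5   3  11] [227.72727273 304.09090909]
```

View pics/c0.png

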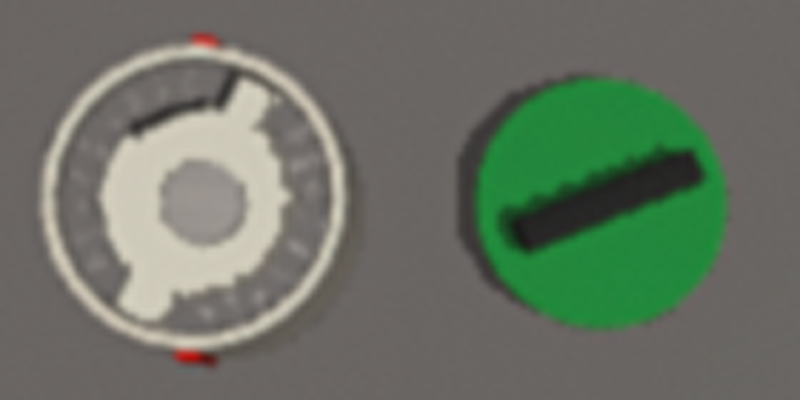

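Run:
```python
from h import *
a=cv2.imread("pics/top0.png"); s=400/70
cr=lambda n,x,y,z,ox,oy: ray("top",(x+.5)/s-.5+ox,(y+.5)/s-.5+oy,z)
P=lambda x,y,z:cr("top",x,y,z,200,172)
L=lambda x,y,z:cr("top",x-400,y,z,322,195)
ang=lambda p,q:np.degrees(np.arctan2(*(p-q)[1::-1]))
u,d=P(254,86,.08),P(139,309,.08); print("slot",u,d,ang(u,d),(u+d)/2)
u,d=P(203,40,.09),P(190,357,.09); print("ribs",u,d,ang(u,d),(u+d)/2)
u,d=L(695,166,.068),L(520,234,.068); print("bar",u,d,ang(u,d),(u+d)/2)
b=a.astype(int); sub=np.zeros(a.shape[:2],np.uint8)
w=(b.min(2)>135); sub[172:242,200:270]=w[172:242,200:270]
pts=cv2.convexHull(np.argwhere(sub)[:,::-1].astype(np.int32)); e=cv2.fitEllipse(pts);print(e,ray("top",*e[0],.096))
g=((b[:,:,1]>b[:,:,2]+40)).astype(np.uint8); g[265:]=0;g[:,:330]=0;g[:,385:]=0
e=cv2.fitEllipse(cv2.convexHull(np.argwhere(g)[:,::-1].astype(np.int32)));print(e,ray("top",*e[0],.036))
# side view green
b=cv2.imread("pics/side0.png").astype(int)
g=((b[:,:,1]>b[:,:,2]+40)).astype(np.uint8); g[:,375:]=0
e=cv2.fitEllipse(cv2.convexHull(np.argwhere(g)[:,::-1].astype(np.int32)));print(e,ray("side",*e[0],.036))
w=(b.min(2)>135).astype(np.uint8);w[:225]=0;w[290:]=0;w[:,:228]=0;w[:,291:]=0
o=ctrl.observe();print(R.from_quat(o["orientation"]).as_matrix().round(3))
```

```text
slot [0.6056751  0.09909095 0.08      ] [0.50156899 0.15097227 0.08      ] -26.489386054428042 [0.55362205 0.12503161 0.08      ]
ribs [0.6256551  0.12183055 0.09      ] [0.47916649 0.12548623 0.09      ] -1.4295405443268048 [0.5524108  0.12365839 0.09      ]
bar [ 0.509073   -0.24354949  0.068     ] [ 0.4772778  -0.16257372  0.068     ] -68.56250415335631 [ 0.4931754 -0.2030616  0.068    ]
((233.3212127685547, 205.94395446777344), (52.39938735961914, 53.33148193359375), 52.16857147216797) [0.55237319 0.12453119 0.096     ]
((356.6852722167969, 230.15426635742188), (43.37040328979492, 44.2685546875), 117.41275787353516) [ 0.49307982 -0.2044135   0.036     ]
((335.1716613769531, 189.665283203125), (28.919939041137695, 42.199214935302734), 93.79298400878906) [ 0.49566927 -0.20191538  0.036     ]
[[ 0.906  0.424 -0.001]
 [ 0.424 -0.906  0.001]
 [ 0.    -0.001 -1.   ]]
```

The top crop shows the ring's slots at about (254,86) and (139,309), and the lid's bar running from (520,234) to (695,166). That gives:

| Item | Position (m) | Direction |
|---|---|---|
| Chopper | (0.5525, 0.124) | slots at -26.5° |
| Lid | (0.4935, -0.2035) | bar at -68.6° |

Next I'll move the gripper over the lid.

```bash
python3 -m jog '[[[0.0241,-0.0187,0,0,0,0,-1],[0.0241,-0.0187,0,0,0,0,-1],[0.0241,-0.0187,0,0,0,0,-1],[0.0241,-0.0187,0,0,0,0,-1],[0.0241,-0.0187,0,0,0,0,-1]]]'
python3 -m jog '[[[0.0241,-0.0187,0,0,0,0,-1],[0.0241,-0.0187,0,0,0,0,-1],[0.0241,-0.0187,0,0,0,0,-1],[0.0241,-0.0187,0,0,0,0,-1],[0.0241,-0.0187,0,0,0,0,-1]]]'
python3 -m jog '[[[0.0241,-0.0187,0,0,0,0,-1],[0.0241,-0.0187,0,0,0,0,-1],[0.0241,-0.0187,0,0,0,0,-1],[0.0241,-0.0187,0,0,0,0,-1],[0.0241,-0.0187,0,0,0,0,-1]]]'
python3 -m jog '[[[0,0,0,0,0,-6.65,-1],[0,0,0,0,0,-6.65,-1],[0,0,0,0,0,-6.65,-1],[0,0,0,0,0,-6.65,-1],[0,0,0,0,0,-6.65,-1]]]'
python3 -m jog '[[[0,0,0,0,0,-6.65,-1],[0,0,0,0,0,-6.65,-1],[0,0,0,0,0,-6.65,-1],[0,0,0,0,0,-6.65,-1],[0,0,0,0,0,-6.65,-1]]]'
python3 -m jog '[[[0,0,0,0,0,-6.65,-1],[0,0,0,0,0,-6.65,-1],[0,0,0,0,0,-6.65,-1],[0,0,0,0,0,0,-1],[0,0,0,0,0,0,-1]]]' 60
cat >> h.py <<'E'
def go(x,y,a=None):
    o=ctrl.observe(); m=R.from_quat(o["orientation"]).as_matrix(); p=o["eef_pos"]
    t=np.degrees(np.arctan2(m[1,0],m[0,0]))
    print("t",o["time_s"],"p",p.round(4),"xang",t.round(2),"tool dxyz",(m.T@[x-p[0],y-p[1],0]).round(4),"turn",None if a is None else -(a-t),"zaxis",m[:,2].round(4),"F",o["force"].round(1),"q",o["joints"].round(2),"w",round(o["gripper_width"],4))
E
python3 -c "
from h import *
go(.4935,-.2035,111.4)
cv2.imwrite('pics/top1.png',imaging.get_image('top')[:,:,::-1])"
```

```text
time_s: 0.57
eef_pos: [0.356, -0.4741, 0.231]
orientation: [0.976, 0.217, -0.0, -0.0]
force: [-0.2, -0.1, -0.0]
gripper_width: 0.0854
grip_force: 0.0
time_s: 0.98
eef_pos: [0.4255, -0.3383, 0.2312]
orientation: [0.976, 0.217, -0.0, -0.0]
force: [0.8, -0.5, -0.4]
gripper_width: 0.0853
grip_force: 0.0
time_s: 1.4
eef_pos: [0.4949, -0.2026, 0.2312]
orientation: [0.976, 0.217, -0.0, 0.0]
force: [-0.1, -0.6, -0.1]
gripper_width: 0.0855
grip_force: 0.0
time_s: 1.82
eef_pos: [0.4945, -0.2039, 0.2311]
orientation: [0.872, 0.49, -0.0, -0.0]
force: [0.3, 0.5, -0.2]
gripper_width: 0.0855
grip_force: 0.0
time_s: 2.23
eef_pos: [0.4944, -0.204, 0.2311]
orientation: [0.695, 0.719, -0.0, -0.0]
force: [-0.7, 0.4, 0.1]
gripper_width: 0.0857
grip_force: 0.0
time_s: 2.65
eef_pos: [0.4945, -0.2041, 0.2311]
orientation: [0.564, 0.826, -0.0, -0.0]
force: [0.4, -0.0, -0.6]
gripper_width: 0.0855
grip_force: 0.0
t 2.65 p [ 0.4945 -0.2041  0.2311] xang 111.35 tool dxyz [ 0.0009 -0.0007  0.    ] turn -0.05161211156669765 zaxis [-3.e-04  2.e-04 -1.e+00] F [ 0.4 -0.  -0.6] q [ 0.72  0.28 -0.5   1.84  0.15  1.05  0.54] w 0.0855
```

```bash
python3 -m jog '[[[0.001,-0.0007,0.0189,0,0,0,-1],[0,0,0.0189,0,0,0,-1],[0,0,0.0189,0,0,0,-1],[0,0,0.0189,0,0,0,-1],[0,0,0.0189,0,0,0,-1]]]'
python3 -m jog '[[[0,0,0.0189,0,0,0,-1],[0,0,0.0189,0,0,0,-1],[0,0,0.0189,0,0,0,-1],[0,0,0.0189,0,0,0,-1],[0,0,0.0189,0,0,0,-1]]]'
python3 -m jog '[[[0,0,0,0,0,0,1],[0,0,0,0,0,0,1],[0,0,0,0,0,0,1],[0,0,0,0,0,0,1],[0,0,0,0,0,0,1]]]' 80
python3 -m jog '[[[0,0,0,0,0,0,1],[0,0,0,0,0,0,1],[0,0,0,0,0,0,1],[0,0,0,0,0,0,1],[0,0,0,0,0,0,1]]]' 80
python3 -c "
from h import *
go(.4935,-.2035,111.4)"
```

```text
time_s: 3.12
eef_pos: [0.4937, -0.2034, 0.136]
orientation: [0.564, 0.826, -0.0, 0.0]
force: [0.8, -1.2, -0.2]
gripper_width: 0.0853
grip_force: 0.0
time_s: 3.53
eef_pos: [0.4937, -0.2035, 0.0415]
orientation: [0.564, 0.826, -0.0, 0.0]
force: [-0.5, -0.6, -0.2]
gripper_width: 0.0851
grip_force: 0.0
time_s: 3.95
eef_pos: [0.4945, -0.2037, 0.0436]
orientation: [0.563, 0.827, 0.0, 0.001]
force: [0.0, -0.1, 1.0]
gripper_width: 0.0256
grip_force: 0.0
time_s: 4.37
eef_pos: [0.4947, -0.2036, 0.0435]
orientation: [0.563, 0.827, 0.0, 0.001]
force: [-0.4, 0.6, 6.5]
gripper_width: 0.0165
grip_force: 78.7
t 4.3667 p [ 0.4947 -0.2036  0.0435] xang 111.52 tool dxyz [ 0.0005 -0.001  -0.    ] turn 0.12114630539103644 zaxis [ 0.002 -0.001 -1.   ] F [-0.4  0.6  6.5] q [ 0.63  0.52 -0.41  2.01  0.33  0.67  0.39] w 0.0165
```

```bash
python3 -m jog '[[[0,0,-0.01,0,0,0,1],[0,0,-0.03,0,0,0,1],[0,0,-0.03,0,0,0,1],[0,0,-0.03,0,0,0,1],[0,0,-0.03,0,0,0,1]]]'
python3 -m jog '[[[0.0284,0.0174,0,0,0,0,1],[0.0284,0.0174,0,0,0,0,1],[0.0284,0.0174,0,0,0,0,1],[0.0284,0.0174,0,0,0,0,1],[0.0284,0.0174,0,0,0,0,1]]]'
python3 -m jog '[[[0.0284,0.0174,0,0,0,0,1],[0.0284,0.0174,0,0,0,0,1],[0.0284,0.0174,0,0,0,0,1],[0.0284,0.0174,0,0,0,0,1],[0.0284,0.0174,0,0,0,0,1]]]'
python3 -m jog '[[[0,0,0,0,0,-7,1],[0,0,0,0,0,-7,1],[0,0,0,0,0,-7,1],[0,0,0,0,0,-7,1],[0,0,0,0,0,-7,1]]]'
python3 -m jog '[[[0,0,0,0,0,-7,1],[0,0,0,0,0,0,1],[0,0,0,0,0,0,1],[0,0,0,0,0,0,1]]]'
python3 -c "
from h import *
go(.5525,.1242,153.5)
for n in('top','side'):
    i=imaging.get_image(n)[:,:,::-1]; cv2.imwrite(f'pics/{n}2.png',i)
    x,y=px(n,[.5525,.1242,.15]).astype(int); x-=50;y-=50
    c=cv2.resize(i[y:y+100,x:x+100],(400,400),interpolation=cv2.INTER_CUBIC); print(x,y)
    o=c if n=='top' else np.hstack([o,c])
cv2.imwrite('pics/c2.png',o)"
```

```text
time_s: 4.78
eef_pos: [0.4926, -0.203, 0.1736]
orientation: [0.563, 0.827, -0.0, -0.001]
force: [0.6, 0.1, -3.0]
gripper_width: 0.0166
grip_force: 78.5
time_s: 5.2
eef_pos: [0.5216, -0.0381, 0.1724]
orientation: [0.563, 0.827, -0.0, -0.0]
force: [1.5, 0.2, -2.9]
gripper_width: 0.0166
grip_force: 78.6
time_s: 5.62
eef_pos: [0.5505, 0.1258, 0.1722]
orientation: [0.563, 0.827, -0.001, -0.0]
force: [0.0, -0.1, -3.5]
gripper_width: 0.0162
grip_force: 78.6
time_s: 6.03
eef_pos: [0.5504, 0.1243, 0.1721]
orientation: [0.285, 0.959, -0.001, -0.001]
force: [-0.1, 0.1, -2.1]
gripper_width: 0.0165
grip_force: 78.7
time_s: 6.37
eef_pos: [0.551, 0.1243, 0.1722]
orientation: [0.23, 0.973, -0.0, -0.0]
force: [-0.2, -0.1, -3.3]
gripper_width: 0.0164
grip_force: 78.8
t 6.3667 p [0.551  0.1243 0.1722] xang 153.37 tool dxyz [-0.0014  0.0006 -0.    ] turn -0.12799397776998944 zaxis [-5.e-04 -4.e-04 -1.e+00] F [-0.2 -0.1 -3.3] q [ 0.27  0.45 -0.75  1.83  0.36  1.    0.48] w 0.0164
180 153
210 178
```

View pics/c2.png

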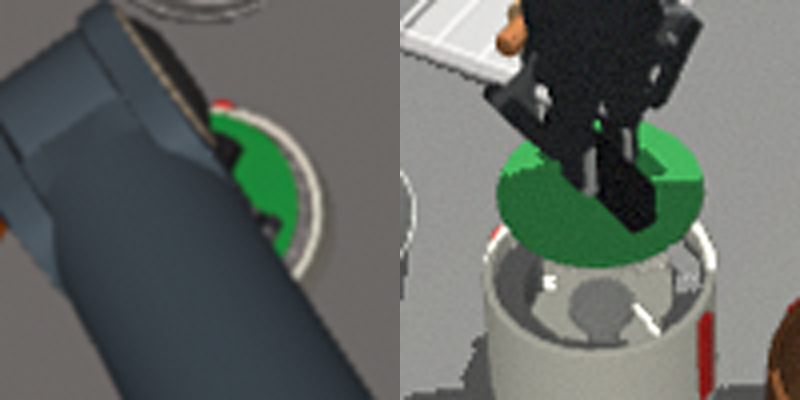

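The view shows the lid hanging level above the chopper, with its plate centred at about (600,195) in the side crop. I'll fit the plate and the rim in the same camera to get their relative offset.

Run:
```python
from h import *
b=cv2.imread("pics/side2.png").astype(int)
g=((b[:,:,1]>b[:,:,2]+25)&(b[:,:,1]>b[:,:,0]+25)).astype(np.uint8); g[:,:225]=0;g[:,300:]=0;g[:205]=0
h=cv2.convexHull(np.argwhere(g)[:,::-1].astype(np.int32))[:,0]
# least-squares of disk outline r=.06, project
from scipy.optimize import least_squares
def fit(h,z,r,name="side",sel=None):
    th=np.linspace(0,2*np.pi,361)
    def res(p):
        o=np.array([px(name,[p[0]+r*np.cos(t),p[1]+r*np.sin(t),z]) for t in th[::3]])
        return np.min(np.linalg.norm(h[:,None]-o[None],axis=2),axis=1)
    s=least_squares(res,[.5525,.1242] if name=="side" else [.5525,.1242],loss="soft_l1",diff_step=1e-3); return s.x,s.cost
z=ctrl.observe()["eef_pos"][2]-.0435
h2=h[h[:,1]>222-0]
print(len(h),fit(h,z+.033,.06))
b=cv2.imread("pics/side0.png"); c=cv2.Canny(b,60,150)
pt=np.argwhere(c)[:,::-1]
p0=np.array([[px("side",[.5535+.072*np.cos(t),.1255+.072*np.sin(t),.096])] for t in np.linspace(0,6.28,100)])[:,0]
d=np.min(np.linalg.norm(pt[:,None]-p0[None],axis=2),axis=1)
print((d<3).sum(),fit(pt[d<3],.096,.072))
```

```text
22 (array([0.55287352, 0.1233297 ]), np.float64(2.308200224239304))Traceback (most recent call last):
  File "<stdin>", line 20, in <module>
  File "<stdin>", line 12, in fit
    return func(*args, **kwargs)
    vector_fun = VectorFunction(
        fun_wrapped,
    ...<6 lines>...
        workers=workers
    )
    self._update_fun()
    ~~~~~~~~~~~~~~~~^^
    self.f = self.fun_wrapped(xp_copy(self.x))
             ~~~~~~~~~~~~~~~~^^^^^^^^^^^^^^^^^
    return np.atleast_1d(self.fun(x))
                         ~~~~~~~~^^^
    return self.f(x, *self.args, **self.kwargs)
           ~~~~~~^^^^^^^^^^^^^^^^^^^^^^^^^^^^^^
  File "<stdin>", line 10, in res
  File "h.py", line 9, in px
    c=imaging.calibration(n); f=210/np.tan(np.radians(c["vertical_fov"]/2))
ValueError: time passes only in moves, steps and waits
```

```bash
python3 -m jog '[[[0.0005,0,0.012,0,0,-0.1,1],[0,0,0.012,0,0,0,1],[0,0,0.012,0,0,0,1],[0,0,0.012,0,0,0,1],[0,0,0.006,0,0,0,1]]]' 100
python3 -m jog '[[[0,0,0.001,0,0,0,1],[0,0,0.001,0,0,0,1],[0,0,0.001,0,0,0,1],[0,0,0.001,0,0,0,1],[0,0,0,0,0,0,1]]]'
python3 -m jog '[[[0,0,0.001,0,0,0,1],[0,0,0.001,0,0,0,1],[0,0,0.001,0,0,0,1],[0,0,0,0,0,0,1]]]'
python3 -c "
from h import *
go(.5525,.1242,153.5); print(ctrl.observe()['moment'])"
```

```text
time_s: 6.88
eef_pos: [0.5512, 0.1251, 0.1166]
orientation: [0.228, 0.974, 0.0, 0.0]
force: [3.4, 0.5, 4.8]
gripper_width: 0.0161
grip_force: 102.9
time_s: 7.3
eef_pos: [0.5516, 0.1253, 0.1149]
orientation: [0.228, 0.974, 0.001, 0.001]
force: [3.6, 1.4, -3.3]
gripper_width: 0.0163
grip_force: 102.1
time_s: 7.63
eef_pos: [0.5517, 0.1252, 0.1117]
orientation: [0.228, 0.974, 0.001, 0.001]
force: [3.7, 0.7, -0.5]
gripper_width: 0.016
grip_force: 102.3
t 7.6333 p [0.5517 0.1252 0.1117] xang 153.63 tool dxyz [-0.0011 -0.0005  0.    ] turn 0.13423075650618443 zaxis [ 2.1e-03  7.0e-04 -1.0e+00] F [ 3.7  0.7 -0.5] q [ 0.23  0.53 -0.7   1.88  0.43  0.89  0.43] w 0.016
[ 0.28285998 -1.08720319  0.04764136]
```

```bash
python3 -m jog '[[[-0.0012,0.0003,0,0,0,0,1],[0,0,0.001,0,0,0,1],[0,0,0.001,0,0,0,1],[0,0,0.001,0,0,0,1],[0,0,0,0,0,0,1]]]'
python3 -m jog '[[[0,0,0.001,0,0,0,1],[0,0,0.001,0,0,0,1],[0,0,0.001,0,0,0,1],[0,0,0,0,0,0,1]]]'
python3 -c "
from h import *
go(.5525,.1242,153.5); print(ctrl.observe()['moment'])"
```

```text
time_s: 8.05
eef_pos: [0.552, 0.1247, 0.1083]
orientation: [0.228, 0.974, -0.0, 0.0]
force: [2.9, 1.3, 1.9]
gripper_width: 0.016
grip_force: 102.6
time_s: 8.38
eef_pos: [0.5521, 0.1247, 0.1056]
orientation: [0.228, 0.974, -0.0, 0.0]
force: [2.7, 1.2, 5.0]
gripper_width: 0.0163
grip_force: 103.2
t 8.3833 p [0.5521 0.1247 0.1056] xang 153.64 tool dxyz [-0.0006 -0.0003  0.    ] turn 0.13719484544387228 zaxis [ 3.e-04 -2.e-04 -1.e+00] F [2.7 1.2 5. ] q [ 0.23  0.53 -0.7   1.89  0.44  0.88  0.42] w 0.0163
[ 0.20118273 -0.5126262   0.01370195]
```

```bash
python3 -m jog '[[[-0.0005,0.0003,0.0015,0,0,0,1],[0,0,0.0015,0,0,0,1],[0,0,0.0015,0,0,0,1],[0,0,0.0015,0,0,0,1],[0,0,0,0,0,0,1]]]'
python3 -m jog '[[[0,0,0.001,0,0,0,1],[0,0,0.001,0,0,0,1],[0,0,0.0005,0,0,0,1],[0,0,0,0,0,0,1],[0,0,0,0,0,0,1]]]'
python3 -c "
from h import *
go(.5525,.1242,153.5); print(ctrl.observe()['moment'])"
```

```text
time_s: 8.8
eef_pos: [0.5522, 0.1248, 0.0999]
orientation: [0.228, 0.974, -0.001, -0.0]
force: [0.2, 1.2, 7.7]
gripper_width: 0.0163
grip_force: 103.6
time_s: 9.22
eef_pos: [0.5522, 0.1248, 0.0979]
orientation: [0.228, 0.974, -0.001, -0.0]
force: [-0.6, -0.1, 10.5]
gripper_width: 0.0161
grip_force: 104.0
t 9.2167 p [0.5522 0.1248 0.0979] xang 153.65 tool dxyz [-0.0005 -0.0004  0.    ] turn 0.14518599372016183 zaxis [-4.0e-04 -1.1e-03 -1.0e+00] F [-0.6 -0.1 10.5] q [ 0.22  0.54 -0.69  1.89  0.45  0.87  0.41] w 0.0161
[-0.08715372  0.19715868  0.00537807]
```

```bash
python3 -m jog '[[[0,0.0001,0,0,0,3,1],[0,0.0001,0,0,0,4,1],[0,0.0001,0,0,0,4,1],[0,0.0001,0,0,0,4,1],[0,0,0,0,0,0,1]]]'
python3 -c "
from h import *
go(.5525,.1242,60); print(ctrl.observe()['moment'])"
```

```text
time_s: 9.63
eef_pos: [0.5527, 0.1252, 0.098]
orientation: [0.354, 0.935, -0.0, 0.0]
force: [1.1, 0.8, 10.6]
gripper_width: 0.0158
grip_force: 103.8
t 9.6333 p [0.5527 0.1252 0.098 ] xang 138.51 tool dxyz [-0.0005 -0.0009  0.    ] turn 78.51141001309625 zaxis [ 4.0e-04 -1.1e-03 -1.0e+00] F [ 1.1  0.8 10.6] q [ 0.18  0.53 -0.63  1.89  0.4   0.85  0.19] w 0.0158
[-0.0022846   0.06348275 -0.14575085]
```

```bash
python3 -m jog '[[[0,0,0,0,0,5,1],[0,0,0,0,0,5,1],[0,0,0,0,0,5,1],[0,0,0,0,0,5,1],[0,0,0,0,0,0,1]]]'
python3 -c "
from h import *
go(.5525,.1242,60); print(ctrl.observe()['moment'])"
python3 -m jog '[[[0,0,0,0,0,5,1],[0,0,0,0,0,5,1],[0,0,0,0,0,5,1],[0,0,0,0,0,5,1],[0,0,0,0,0,0,1]]]'
python3 -c "
from h import *
go(.5525,.1242,60); print(ctrl.observe()['moment'])"
```

```text
time_s: 10.05
eef_pos: [0.553, 0.1254, 0.0982]
orientation: [0.512, 0.859, 0.0, 0.001]
force: [0.6, -0.3, 10.5]
gripper_width: 0.0164
grip_force: 103.8
t 10.05 p [0.553  0.1254 0.0982] xang 118.47 tool dxyz [-0.0008 -0.001   0.    ] turn 58.46857989078967 zaxis [ 1.e-03 -6.e-04 -1.e+00] F [ 0.6 -0.3 10.5] q [ 0.11  0.51 -0.54  1.9   0.35  0.83 -0.11] w 0.0164
[ 0.04981382 -0.06636079 -0.06792554]
time_s: 10.47
eef_pos: [0.5535, 0.1253, 0.0983]
orientation: [0.653, 0.757, 0.0, 0.001]
force: [1.1, -0.2, 10.2]
gripper_width: 0.0163
grip_force: 103.8
t 10.4667 p [0.5535 0.1253 0.0983] xang 98.46 tool dxyz [-0.0009 -0.0011 -0.    ] turn 38.45601010435499 zaxis [ 1.8e-03 -4.0e-04 -1.0e+00] F [ 1.1 -0.2 10.2] q [ 0.05  0.49 -0.46  1.9   0.29  0.82 -0.41] w 0.0163
[ 0.00155864 -0.25764081 -0.08025476]
```

```bash
python3 -m jog '[[[0,0,0,0,0,5,1],[0,0,0,0,0,5,1],[0,0,0,0,0,5,1],[0,0,0,0,0,5,1],[0,0,0,0,0,5,1]]]'
python3 -m jog '[[[0,0,0,0,0,2.5,1],[0,0,0,0,0,2.5,1],[0,0,0,0,0,2.5,1],[0,0,0,0,0,0,1]]]'
python3 -c "
from h import *
go(.5525,.1242,60); print(ctrl.observe()['moment'])"
python3 -m jog '[[[0,0,0,0,0,2,1],[0,0,0,0,0,2,1],[0,0,0,0,0,0,1]]]'
python3 -c "
from h import *
go(.5525,.1242,60); print(ctrl.observe()['moment'])"
```

```text
time_s: 10.88
eef_pos: [0.5541, 0.1251, 0.0985]
orientation: [0.802, 0.598, 0.001, 0.001]
force: [3.4, -0.8, 9.9]
gripper_width: 0.016
grip_force: 103.9
time_s: 11.22
eef_pos: [0.5542, 0.1249, 0.0985]
orientation: [0.839, 0.545, 0.001, 0.001]
force: [2.0, -0.4, 10.4]
gripper_width: 0.0164
grip_force: 103.8
t 11.2167 p [0.5542 0.1249 0.0985] xang 66.02 tool dxyz [-0.0014 -0.0013 -0.    ] turn 6.020479506222358 zaxis [ 3.2e-03 -1.0e-04 -1.0e+00] F [ 2.  -0.4 10.4] q [-0.05  0.47 -0.32  1.91  0.2   0.8  -0.9 ] w 0.0164
[-0.07640196 -0.44512505  0.00179778]
time_s: 11.47
eef_pos: [0.5541, 0.1249, 0.0984]
orientation: [0.857, 0.515, 0.001, 0.001]
force: [1.5, -0.1, 10.3]
gripper_width: 0.0159
grip_force: 103.8
t 11.4667 p [0.5541 0.1249 0.0984] xang 62.04 tool dxyz [-0.0014 -0.0011 -0.    ] turn 2.0415891175449374 zaxis [ 2.9e-03 -1.0e-04 -1.0e+00] F [ 1.5 -0.1 10.3] q [-0.06  0.47 -0.3   1.91  0.19  0.79 -0.96] w 0.0159
[-0.14000099 -0.41413189  0.03471889]
```

```bash
for i in 1; do :; done
python3 -m jog '[[[0,0,0,0,0,1.5,1],[0,0,0,0,0,0,1]]]'
python3 -c "
from h import *
go(.5525,.1242,60); print(ctrl.observe()['moment'])"
python3 -m jog '[[[0,0,0,0,0,1.5,1],[0,0,0,0,0,0,1]]]'
python3 -c "
from h import *
go(.5525,.1242,60); print(ctrl.observe()['moment'])"
python3 -m jog '[[[0,0,0,0,0,1.5,1],[0,0,0,0,0,0,1]]]'
python3 -c "
from h import *
go(.5525,.1242,60); print(ctrl.observe()['moment'])"
```

```text
time_s: 11.63
eef_pos: [0.5542, 0.1249, 0.0985]
orientation: [0.863, 0.505, 0.001, 0.001]
force: [1.9, 0.3, 10.3]
gripper_width: 0.0161
grip_force: 103.8
t 11.6333 p [0.5542 0.1249 0.0985] xang 60.6 tool dxyz [-0.0014 -0.0011 -0.    ] turn 0.604477308809912 zaxis [ 3.1e-03 -2.0e-04 -1.0e+00] F [ 1.9  0.3 10.3] q [-0.07  0.46 -0.3   1.91  0.19  0.79 -0.98] w 0.0161
[-0.04125933 -0.44963394  0.14306136]
time_s: 11.8
eef_pos: [0.5547, 0.1245, 0.0985]
orientation: [0.869, 0.494, 0.002, 0.002]
force: [3.6, -1.7, 9.6]
gripper_width: 0.0161
grip_force: 103.9
t 11.8 p [0.5547 0.1245 0.0985] xang 59.21 tool dxyz [-0.0014 -0.0018 -0.    ] turn -0.7857719584318232 zaxis [ 0.0044 -0.001  -1.    ] F [ 3.6 -1.7  9.6] q [-0.07  0.46 -0.29  1.91  0.18  0.79 -1.  ] w 0.0161
[-0.28858057 -0.70291315  0.63520138]
time_s: 11.97
eef_pos: [0.5548, 0.1244, 0.0985]
orientation: [0.875, 0.485, 0.002, 0.002]
force: [3.2, -2.4, 9.0]
gripper_width: 0.0158
grip_force: 106.1
t 11.9667 p [0.5548 0.1244 0.0985] xang 57.99 tool dxyz [-0.0014 -0.0018 -0.    ] turn -2.0095491605238465 zaxis [ 0.0048 -0.0022 -1.    ] F [ 3.2 -2.4  9. ] q [-0.08  0.46 -0.28  1.91  0.18  0.79 -1.02] w 0.0158
[-0.33384251 -0.76093993  1.63234423]
```

The moment is climbing, so the lid is at the stop. I'll back off slightly, ease it up into the catch, then look before letting go.

```bash
python3 -m jog '[[[0,0,0,0,0,-1.5,1],[-0.0005,-0.0008,0,0,0,-1.5,1],[0,0,-0.001,0,0,0,1],[0,0,-0.001,0,0,0,1],[0,0,-0.001,0,0,0,1]]]'
python3 -m jog '[[[0,0,-0.001,0,0,0,1],[0,0,-0.001,0,0,0,1],[0,0,-0.001,0,0,0,1],[0,0,0,0,0,0,1],[0,0,0,0,0,0,1]]]'
python3 -c "
from h import *
go(.5525,.1242,60); print(ctrl.observe()['moment'])"
```

```text
time_s: 12.38
eef_pos: [0.5541, 0.1248, 0.1013]
orientation: [0.863, 0.505, 0.002, 0.001]
force: [4.6, -0.4, 5.1]
gripper_width: 0.0164
grip_force: 103.2
time_s: 12.8
eef_pos: [0.5542, 0.1249, 0.1034]
orientation: [0.863, 0.505, 0.002, 0.001]
force: [6.6, 1.5, 2.0]
gripper_width: 0.0161
grip_force: 102.2
t 12.8 p [0.5542 0.1249 0.1034] xang 60.61 tool dxyz [-0.0014 -0.0011 -0.    ] turn 0.6139412002449802 zaxis [ 4.9e-03  7.0e-04 -1.0e+00] F [6.6 1.5 2. ] q [-0.07  0.46 -0.3   1.9   0.18  0.8  -0.97] w 0.0161
[ 0.02390322 -1.51993914  0.02667931]
```

```bash
python3 -m jog '[[[0,0,0,0,0,0,-0.5],[0,0,0,0,0,0,-0.5],[0,0,0,0,0,0,-0.5],[0,0,0,0,0,0,-0.5],[0,0,0,0,0,0,-0.5]]]'
python3 -m jog '[[[0,0,-0.01,0,0,0,-0.5],[0,0,-0.02,0,0,0,-0.5],[0,0,-0.03,0,0,0,-0.5],[0,0,-0.04,0,0,0,-0.5],[0,0,-0.04,0,0,0,-0.5]]]'
python3 -m jog '[[[0,-0.03,-0.02,0,0,0,-0.5],[0,-0.04,0,0,0,0,-0.5],[0,-0.04,0,0,0,0,-0.5],[0,-0.04,0,0,0,0,-0.5],[0,-0.04,0,0,0,0,-0.5]]]'
python3 -c "
from h import *
go(.5525,.1242,60)
for n in('top','side'):
    i=imaging.get_image(n)[:,:,::-1]; cv2.imwrite(f'pics/{n}3.png',i)
    x,y=px(n,[.5525,.1242,.1]).astype(int); x-=50;y-=50
    c=cv2.resize(i[y:y+100,x:x+100],(400,400),interpolation=cv2.INTER_CUBIC); print(x,y)
    o=c if n=='top' else np.hstack([o,c])
cv2.imwrite('pics/c3.png',o)"
```

```text
time_s: 13.22
eef_pos: [0.551, 0.1247, 0.1023]
orientation: [0.863, 0.505, -0.001, -0.0]
force: [0.1, -0.7, -0.1]
gripper_width: 0.0641
grip_force: 0.0
time_s: 13.63
eef_pos: [0.5509, 0.1249, 0.2444]
orientation: [0.863, 0.505, -0.001, -0.0]
force: [2.3, 1.0, 0.2]
gripper_width: 0.0642
grip_force: 0.0
time_s: 14.05
eef_pos: [0.3843, 0.2188, 0.2636]
orientation: [0.863, 0.505, 0.0, 0.0]
force: [-0.0, 0.6, -0.0]
gripper_width: 0.064
grip_force: 0.0
t 14.05 p [0.3843 0.2188 0.2636] xang 60.62 tool dxyz [1.00e-04 1.93e-01 2.00e-04] turn 0.6159421669237304 zaxis [ 0.001  0.    -1.   ] F [-0.   0.6 -0. ] q [-0.18  0.08 -0.45  1.99  0.04  1.08 -1.16] w 0.064
183 155
210 193
```

View pics/c3.png

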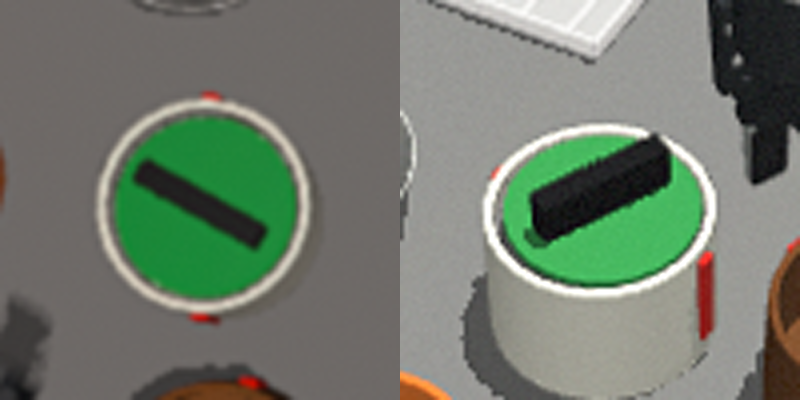

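The crops show the lid seated level with the rim, with its bar running from about (140,170) to (260,240), a quarter turn from the slots. The gripper is clear, so I'm handing in.

```bash
python3 -c "
from station import job
print(job.close_job())"
```

```text
the job is handed in; nothing more can be done
None
```

I put the larger green lid on the white chopper, turned it clockwise to the stop and let it spring up into its catch; in the last pictures it sat level with the rim and the gripper was clear, but handing in returned no verdict.

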